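Make up the horn kit and the rail kit

TASK

Make up two student kits from the stock standing on the bench: in the long tray goes the black horn, upright in one compartment, with the grey tapered sleeve nested fully home in its mouth so that the sleeve's collar sits on the horn's rim, and the horn driver upright in the other compartment; in the squarish tray go the tall slim brass weight in one compartment and the aluminium rail stop in the other, both upright on the tray floor. Which compartment of a tray takes which thing is up to you. Leave the squat brass weight, the jar and the screwdriver where they are.

Things in the scene. Friction and masses are not known exactly. Their poses are not given: they have to be found in the camera images.
- horn_c (a point): Black plastic horn, mouth up, 75 mm tall, 0.12 kg: round foot flange 62 mm across, 6 mm thick; tapered body; round the mouth a straight collar 58 mm across from 45 to 75 mm height (grip there). Bore: open cone, 52 mm across at the rim, 42 mm at 30 mm height. Point: on the axis, half-way up (37.5 mm above the underside); z up.
- sleeve_c (a point): Grey plastic tapered sleeve, 82 mm tall, 0.08 kg: plug widening from 35 mm across at the bottom to 47 mm at 45 mm height, collar 58 mm across from 45 to 50 mm, straight tube 38 mm across from 50 to 82 mm (grip there). Play in the horn about 2.5 mm; seated, collar on the rim, this point is 33.5 mm above the horn's point. Point: on the axis, 41 mm above the underside; z up.
- driver_c (a point): Horn driver, 62 mm tall, 0.3 kg: black round body 56 mm across and 34 mm high with a steel band and two small brass terminals (look only), above it a straight aluminium neck 35 mm across from 34 to 62 mm height (grip there). Point: on the axis, 31 mm above the underside; z up.
- tall_weight_c (a point): Tall slim brass weight, a plain cylinder 32 mm across and 85 mm tall, standing. About 0.55 kg. The point is on the axis, 42.5 mm above the underside; z is up.
- squat_weight_c (a point): Squat brass weight, a plain cylinder 44 mm across and 45 mm tall, standing; it belongs to neither kit and stays. The point is on the axis, 22.5 mm above the underside.
- rail_stop_c (a point): Aluminium rail stop, an upside-down T: foot 30 mm (x) by 60 mm (y), 14 mm high, and in its middle an upright 30 mm (x) by 36 mm (y) up to 58 mm height (grip the upright). About 0.2 kg. The point is on its centre line, 29 mm above the underside; y runs along the 60 mm foot, z is up.
- long_tray: Long plywood tray, fixed, outside 186 mm (its x) by 96 mm (its y). Floor 6 mm above the bench; rims and divider 6 mm thick, tops 18 mm above the bench. Two compartments, each 84 by 84 mm inside, centres at x = +45 and -45 mm, y = 0. Origin: centre of the underside.
- square_tray: Squarish plywood tray, fixed, outside 130 mm (its x) by 108 mm (its y). Floor 6 mm above the bench; rims and divider 6 mm thick, tops 18 mm above the bench. Two compartments, each 56 mm (x) by 96 mm (y) inside, centres at x = +31 and -31 mm, y = 0: the rail stop fits only with its foot lengthwise along the tray's y. Origin: centre of the underside.
- jar_c (a point): Closed glass jar, 60 mm across and 75 mm tall, a bystander. The point is on its axis, half-way up.
- screwdriver: Screwdriver 200 mm long lying on the bench along its own x, a bystander. The origin is under its middle, on the bench.

How it is judged:
By the outcome, as a careful person would: the job done as asked, in the order asked, and still so for the second after the job is handed in, with the robot touching nothing.
It also fails if it takes over 138 s, if anything falls off the work surface, if the arm or the gripper's body presses on something with over 40 N, if the wrist force passes 120 N, or if a joint passes its speed limit or range.

ROBOT

A 7-joint arm with a two-finger parallel gripper is mounted at the origin on the work surface. World frame = base frame: x ahead of the robot, y to its left, z up, the work surface at z = 0. Lengths are in m, angles in rad, forces in N, time in s.
With the tool pointing down it reaches from about 0.4 to 0.85 m from the base axis. Payload 10.4 kg.
Tool frame: the origin (TCP) lies midway between the tips of the shut fingers; the grasp point (between the pads) lies 19 mm behind it; z points along the fingers, y is the line along which they close (so a half turn about z gives the same grasp; the last joint's range is limited). The gripper opens to 87 mm and grips with 3 to 60 N. Pads are 19 mm wide; open, the fingers measure 117 mm over their backs; the gripper's body (75 mm by 190 mm) begins 51 mm behind the grasp point.
Start: joints at [-1.306, 0.332, -0.065, 1.46, 0.022, 1.35, -0.088], TCP at [0.177, 0.599, 0.223] pointing down, gripper open.
Joint ranges: [-2.6, 2.6], [-0.5, 2.12], [-1.47, 1.34], [0.16, 2.42], [-1.27, 4.41], [0.06, 2.06], [-2.6, 2.6]. Speed limits (rad/s): [2.22, 2.22, 2.79, 2.79, 3.14, 3.14, 3.14].

INTERFACE

Orientations are given as a unit quaternion [x, y, z, w].
In Python, from bench import r gives the robot as it stands.
- The arm moves only by the tool arm_command, never from a script. Its argument "moves" is one flat list of numbers, 4 for each row, row after row: the shift along the tool's x, y, z in cm, then the turn about the tool's z in degrees. A call has 1 to 12 rows; each row shifts and turns the commanded pose from where the row before left it, along the tool's axes as they then stand; what a row does not reach is not made up. A row lasts 1/12 s, in which the tool goes at most 41.7 mm and 7.16 degrees, less where a joint would pass 70% of its speed; a pose out of reach is approached as far as the arm can. A call with a gripper value outside its range is refused whole. "fingers" is the opening in per cent of the stroke, from 0 (shut) to 100 (fully open), set as the call begins (left out, the last holds). The fingers move at their own pace and stop on an object; "squeeze" is the grip in N (left out, the last holds). Time passes only in rows, so rows that do not move let the fingers close. It gives the time, the measured TCP pose, the force, the opening and the grip force at its end, in the units of the state.
- r.read_state(): the state, without advancing time (a new reading comes with each control period).
- r.camera(name): name is "scene" or "top" or "wrist"; returns the picture (420x560x3 uint8, red, green, blue); there is no depth.
- r.camera_info(name): a dict with "fx", "fy", "cx", "cy" (pixels), "origin" and "attitude" of the camera in the world. Camera axes: x right, y up, looking along -z (the intrinsics and any distortion apply to the point x, -y, -z); pixel columns grow to the right and rows downward; lengths in m; the calibration is good to about 2 mm. A picture is of the moment at which its call begins: read the wrist's pose just before it. camera_info takes no time and is no camera call; for the wrist camera it gives the pose at the moment of the call.
- r.close_job(): hands the job in; it is judged then, once.
The state is a dict: "time": time; "joint_positions": joint angles; "joint_vel": joint speeds; "joint_torque": joint torques, N m; "ee_pos": TCP position; "eef_rot": TCP orientation; "ft_force": force on the tool from outside, world axes, zero at the start; "torque": the same for the moment, N m; "width": finger opening in m; "grip_force": force on a finger pad.
Only numpy, scipy, OpenCV 4.12 (cv2) and the standard library are available. Lean on these libraries where they do the work, as an engineer would, in place of code of your own. Each camera call takes 0.05 s, during which the arm holds its last target. There are 200 camera calls.

## Working session

There is one attempt and no reset: what is moved stays moved. The work goes in short steps, Python scripts to look and compute and a tool call to move; the robot and the scene stay as the last step left them, time stands still between calls to the robot, and variables do not carry over. Pictures are saved under pics/ and viewed, at most 14 in all, crops included, and the job is handed in when it is done.

Besides the shell and the picture viewer there is one more tool, called after "Request:" in YAML: its name, and indented under it one key for each argument. arm_command: Moves the arm, as the interface text tells. Its arguments: {"type":"object","properties":{"moves":{"type":"array"},"fingers":{"type":"number"},"squeeze":{"type":"number"}},"required":["moves"]}

```bash
ls; mkdir -p pics; python3 - <<'E'
from bench import r
import cv2
for n in ("scene","top","wrist"):
    i=r.camera_info(n); print(n,i)
    cv2.imwrite(f"pics/{n}0.png",r.camera(n)[:,:,::-1])
s=r.read_state(); print(s["time"],s["ee_pos"],s["eef_rot"],s["width"])
E
```

```text
pics
scene {'fx': 543.0174933732659, 'fy': 543.0174933732659, 'cx': 277.3749783692826, 'cy': 213.94880395536913, 'origin': array([0.91283596, 0.48015565, 0.81921436]), 'attitude': array([0.08496464, 0.30312292, 0.91485476, 0.25286019])}
top {'fx': 475.49531300588984, 'fy': 475.49531300588984, 'cx': 281.0489119538305, 'cy': 210.98888832428855, 'origin': array([ 0.39760915, -0.0124483 ,  1.10705116]), 'attitude': array([ 0.07714883, -0.06865772, -0.65737705,  0.74645133])}
wrist {'fx': 293.0447806636555, 'fy': 293.0447806636555, 'cx': 282.0270246967203, 'cy': 209.75374227855954, 'origin': array([0.09783507, 0.62261011, 0.38426838]), 'attitude': array([-0.12227118, -0.09083745,  0.59124099,  0.79198005])}
0.15 [0.17730018 0.5990185  0.22195232] [ 1.43371700e-01  9.89668766e-01 -5.35155578e-04 -5.74391032e-05] 0.08685169764018168
```

View pics/scene0.png

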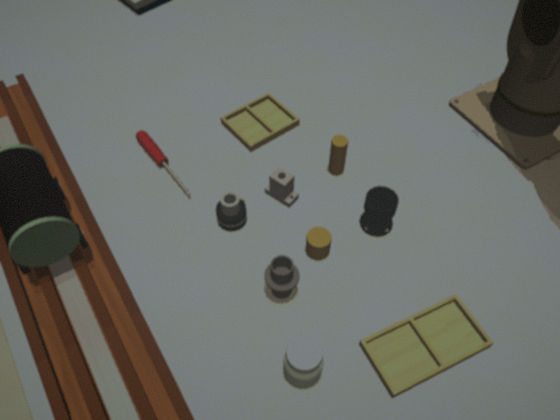

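View pics/top0.png

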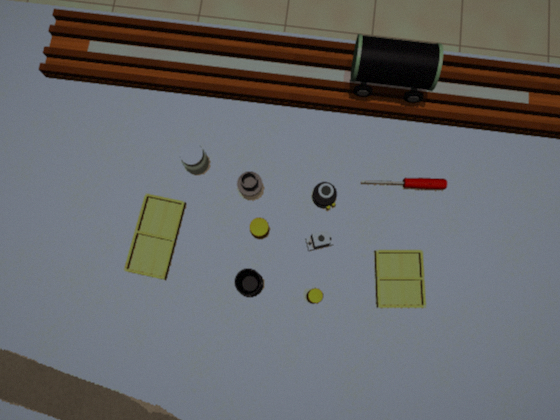

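View pics/wrist0.png

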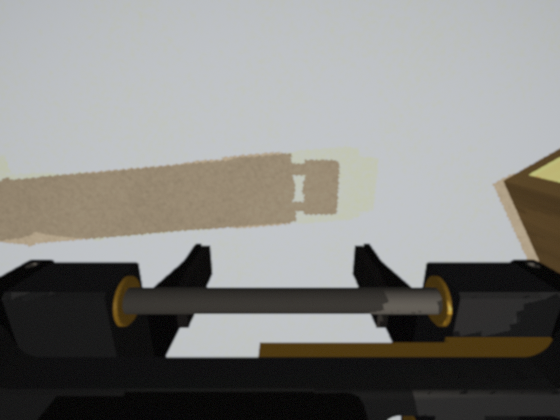

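The scene view shows the horn at (380,205), tall weight (338,155), rail stop (282,185), driver (231,210), sleeve (282,275), squat weight (318,243), jar (303,362) and the trays at (260,120) and (425,345). In the top view the horn is at (249,283), tall weight (315,296), rail stop (320,241), driver (325,193) and sleeve (249,184). The wrist view shows only bare bench.

```bash
cat > h.py <<'E'
import numpy as np, cv2
from scipy.spatial.transform import Rotation as R
from bench import r
def ray(i,u,v):
    d=np.array([(u-i["cx"])/i["fx"],-(v-i["cy"])/i["fy"],-1.]); return i["origin"],R.from_quat(i["attitude"]).apply(d)
def onz(i,u,v,z):
    o,d=ray(i,u,v); return o+d*(z-o[2])/d[2]
def proj(i,p):
    c=R.from_quat(i["attitude"]).inv().apply(np.asarray(p)-i["origin"]); return np.stack([i["cx"]+i["fx"]*c[...,0]/-c[...,2],i["cy"]-i["fy"]*c[...,1]/-c[...,2]],-1)
def tri(rays):
    A=np.zeros((3,3));b=np.zeros(3)
    for o,d in rays:
        d=d/np.linalg.norm(d);P=np.eye(3)-np.outer(d,d);A+=P;b+=P@o
    p=np.linalg.solve(A,b)
    res=[np.linalg.norm(np.cross(p-o,d/np.linalg.norm(d))) for o,d in rays]
    return p,max(res)
E
python3 - <<'E'
from h import *
for n,(a,b,c,d),k in (("top",(120,140,440,320),2.5),("scene",(210,85,500,395),1.9)):
    im=cv2.imread(f"pics/{n}0.png"); 
    cv2.imwrite(f"pics/{n}0c.png",cv2.resize(im[b:d,a:c],None,fx=k,fy=k,interpolation=cv2.INTER_CUBIC))
    hsv=cv2.cvtColor(im,cv2.COLOR_BGR2HSV)
    m=cv2.inRange(hsv,(15,70,40),(40,255,255))
    k_,l,st,ce=cv2.connectedComponentsWithStats(cv2.morphologyEx(m,cv2.MORPH_CLOSE,np.ones((3,3))))
    for s,q in zip(st,ce):
        if s[4]>60: print(n,s,q.round(1))
E
```

```text
top [     0      0    560    420 222084] [285.6 203.3]
top [ 125  194   61   86 3401] [154.9 236.3]
top [250 218  20  21 329] [259.2 227.8]
top [ 375  250   51   58 2791] [399.5 278.6]
top [307 288  16  15 188] [314.6 295.4]
top [   0  350  179   70 6017] [ 66.5 393.7]
scene [     0      0    560    420 220106] [270.7 208.1]
scene [ 506   40   54   73 1814] [535.   87.3]
scene [542  48  18  29 108] [551.5  62.7]
scene [ 452   79  108   87 2151] [503.1 123.2]
scene [ 222   94   77   56 2397] [259.7 121. ]
scene [329 135  19  40 524] [337.6 153.8]
scene [306 227  25  33 648] [318.  242.4]
scene [ 361  296  131  100 6962] [424.6 344.5]
```

View pics/top0c.png

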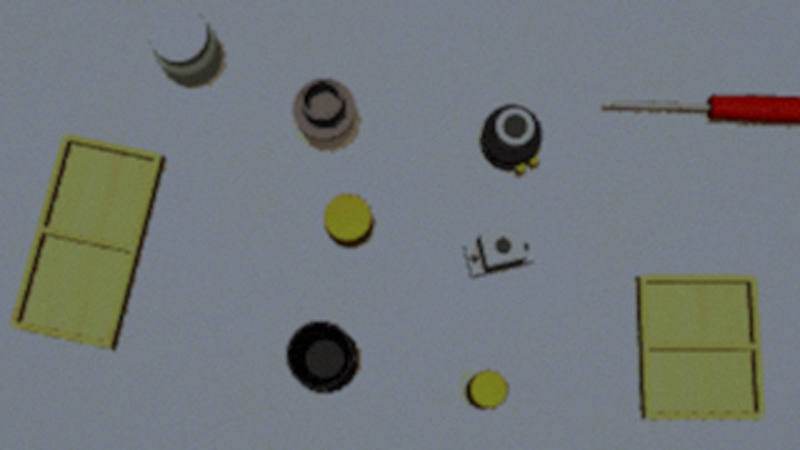

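View pics/scene0c.png

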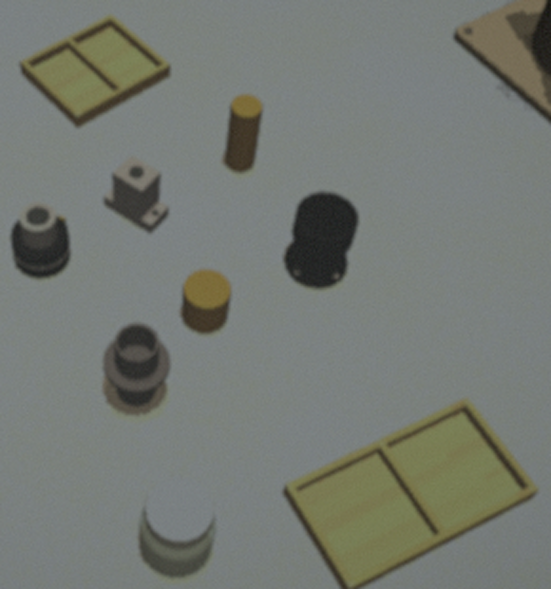

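The crops show the rims, tops and tray corners clearly. I use the top-face centres as features; the values are in the next script.

```bash
python3 - <<'E'
from h import *
T=r.camera_info("top");S=r.camera_info("scene")
t=lambda x,y:((x+.5)/2.5-.5+120,(y+.5)/2.5-.5+140)
s=lambda x,y:((x+.5)/1.9-.5+210,(y+.5)/1.9-.5+85)
for n,a,b in [("sleeve",(324,103),(137,339)),("driver",(515,125),(38,216)),("rail",(503,245),(137,172)),("tall",(487,390),(246,107)),("horn",(322,356),(328,218)),("squat",(348,219),(207,288)),
 ("L1",(65,137),(347,585)),("L2",(165,157),(536,490)),("L3",(115,348),(466,402)),("L4",(13,325),(286,490))]:
    p,e=tri([ray(T,*t(*a)),ray(S,*s(*b))]); print(n,p.round(4),round(e,4))
print("trays by plane z=.018")
L=[onz(T,*t(*a),.018)[:2] for a in ((65,137),(165,157),(115,348),(13,325))]
L2=[onz(S,*s(*a),.018)[:2] for a in ((347,585),(536,490),(466,402),(286,490))]
Q=[onz(T,*t(*a),.018)[:2] for a in ((638,277),(757,277),(763,417),(645,417))]
Q2=[onz(S,*s(*a),.018)[:2] for a in ((108,18),(22,68),(80,120),(169,70))]
for q in (L,L2,Q,Q2):
    q=np.array(q); print(q.round(3).tolist(),q.mean(0).round(4),[round(float(np.linalg.norm(q[i]-q[i-1])),3) for i in range(4)],[round(float(np.degrees(np.arctan2(*(q[i]-q[i-1])[::-1]))),1) for i in range(4)])
E
```

```text
sleeve [0.6714 0.0935 0.0763] 0.0005
driver [ 0.6765 -0.0791  0.0594] 0.0017
rail [ 0.5665 -0.0807  0.0553] 0.0014
tall [ 0.4382 -0.0804  0.0777] 0.0002
horn [0.4481 0.0656 0.0653] 0.0019
squat [0.5758 0.0603 0.0387] 0.0004
L1 [0.6252 0.3381 0.0121] 0.0006
L2 [0.5566 0.2959 0.131 ] 0.0895
L3 [0.4339 0.2603 0.0057] 0.0025
L4 [0.5275 0.2968 0.0025] 0.101
trays by plane z=.018
[[0.624, 0.337], [0.616, 0.24], [0.435, 0.255], [0.444, 0.351]] [0.5297 0.2958] [0.18, 0.097, 0.182, 0.096] [-4.6, -94.2, 175.2, 84.8]
[[0.628, 0.339], [0.445, 0.357], [0.439, 0.265], [0.622, 0.251]] [0.5336 0.3029] [0.088, 0.183, 0.091, 0.183] [86.3, 174.4, -93.7, -4.6]
[[0.56, -0.211], [0.574, -0.319], [0.448, -0.333], [0.435, -0.228]] [ 0.5039 -0.2727] [0.126, 0.11, 0.126, 0.106] [7.8, -82.7, -173.8, 97.3]
[[0.456, -0.325], [0.579, -0.303], [0.563, -0.201], [0.441, -0.216]] [ 0.5097 -0.2612] [0.11, 0.126, 0.103, 0.123] [-82.3, 10.4, 99.2, -172.6]
```

```bash
cat >> h.py <<'E'
def mv(x,y,z,yaw=None):
    "tool shift (cm) and turn (deg) from measured pose to world target; yaw = tool y-axis angle deg"
    s=r.read_state();Rt=R.from_quat(s["eef_rot"]);d=Rt.inv().apply(np.array([x,y,z])-s["ee_pos"])*100
    yy=Rt.apply([0,1,0]);a=np.degrees(np.arctan2(yy[1],yy[0]))
    t=0 if yaw is None else -((yaw-a+90)%180-90)
    print("shift cm",d.round(2),"turn",round(t,1),"yaw",round(a,1),"t",round(s["time"],1),"tilt",(Rt.apply([0,0,1])).round(4))
E
python3 - <<'E'
from h import *
i=r.camera_info("wrist");s=r.read_state();Rt=R.from_quat(s["eef_rot"])
print("cam in tool",Rt.inv().apply(i["origin"]-s["ee_pos"]),"axis in tool",Rt.inv().apply(R.from_quat(i["attitude"]).apply([0,0,-1])), "right in tool",Rt.inv().apply(R.from_quat(i["attitude"]).apply([1,0,0])))
mv(.50,.06,.26,90)
E
```

```text
cam in tool [ 8.28882812e-02 -7.79703271e-05 -1.62431703e-01] axis in tool [-3.01036150e-01  3.69947002e-04  9.53612657e-01] right in tool [-6.12280418e-04  9.99999644e-01 -5.81226986e-04]
shift cm [-46.24 -42.53  -3.76] turn -16.5 yaw 73.5 t 0.1 tilt [-3.e-04 -1.e-03 -1.e+00]
```

Request:
arm_command:
  moves: [-2.9, -2.9, -0.15, 0, -2.9, -2.9, -0.15, 0, -2.9, -2.9, -0.15, 0, -2.9, -2.9, -0.15, 0, -2.9, -2.9, -0.15, 0, -2.9, -2.9, -0.15, 0, -2.9, -2.9, -0.15, 0, -2.9, -2.9, -0.15, 0, -2.9, -2.9, -0.15, 0, -2.9, -2.9, -0.15, 0, -2.9, -2.9, -0.15, 0, -2.9, -2.9, -0.15, 0]
  fingers: 100
  squeeze: 20

```text
time: 1.15
ee_pos: [0.4127, 0.1648, 0.2407]
eef_rot: [0.143, 0.99, 0.0, 0.0]
ft_force: [1.6, 0.3, -0.2]
width: 0.087
grip_force: 0.0
```

Request:
arm_command:
  moves: [0, 0, 0, -5.5, 0, 0, 0, -5.5, 0, 0, 0, -5.5, 0, 0, 0, 0, 0, 0, 0, 0, 0, 0, 0, 0]

```text
time: 1.65
ee_pos: [0.4122, 0.1669, 0.2405]
eef_rot: [0.001, 1.0, 0.0, -0.0]
ft_force: [-0.1, 0.4, -0.3]
width: 0.0873
grip_force: 0.0
```

```bash
cat >> h.py <<'E'
import json
def snap(name):
    s=r.read_state();i=r.camera_info("wrist");im=r.camera("wrist")[:,:,::-1].copy()
    cv2.imwrite(f"pics/{name}.png",im)
    json.dump({k:np.asarray(v).tolist() for k,v in i.items()},open(f"pics/{name}.json","w")); return load(name)
def load(name):
    i=json.load(open(f"pics/{name}.json")); return cv2.imread(f"pics/{name}.png"),{k:(np.array(v) if isinstance(v,list) else v) for k,v in i.items()}
E
python3 - <<'E'
from h import *
snap("A"); print(r.read_state()["ee_pos"]); mv(.42,-.14,.24,90)
E
```

```text
[0.41218475 0.16697089 0.24045221]
shift cm [ -0.85 -30.7    0.05] turn -0.1 yaw 89.9 t 1.7 tilt [-1.e-04 -0.e+00 -1.e+00]
```

View pics/A.png

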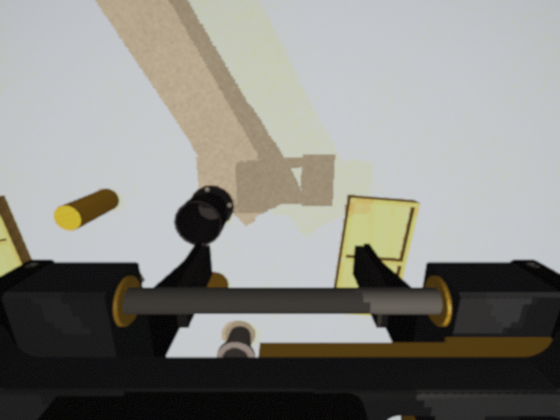

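The view shows that image up points toward the base, so the fingers hide rows above 245. The horn is at (205,215) and the tray at (375,245). I need to place the TCP about 8 cm beyond what I want to see.

Request:
arm_command:
  moves: [-3.5, -0.8, 0, 0, -3.5, -0.8, 0, 0, -3.5, -0.8, 0, 0, -3.5, -0.8, 0, 0, -3.5, -0.8, 0, 0, -3.5, -0.8, 0, 0, 0, 0, 0, 0, 0, 0, 0, 0, 0, 0, 0, 0]

```text
time: 2.45
ee_pos: [0.6219, 0.1191, 0.2401]
eef_rot: [0.0, 1.0, -0.0, -0.0]
ft_force: [-0.0, 0.2, 0.4]
width: 0.0871
grip_force: 0.0
```

```bash
python3 - <<'E'
from h import *
snap("B"); print(r.read_state()["ee_pos"])
E
```

```text
[0.62162281 0.11943485 0.24070012]
```

Request:
arm_command:
  moves: [0, -4, 0, 0, 0, -4, 0, 0, 0, -4, 0, 0, 0, -4, 0, 0, 0, -4, 0, 0, 0, -4, 0, 0, 0, 0, 0, 0, 0, 0, 0, 0, 0, 0, 0, 0]

```text
time: 3.25
ee_pos: [0.6221, -0.1197, 0.2412]
eef_rot: [-0.0, 1.0, 0.001, 0.001]
ft_force: [-0.8, 0.5, 0.0]
width: 0.0864
grip_force: 0.0
```

```bash
python3 - <<'E'
from h import *
snap("C"); print(r.read_state()["ee_pos"])
E
```

```text
[ 0.62236211 -0.11887841  0.24097226]
```

View pics/B.png

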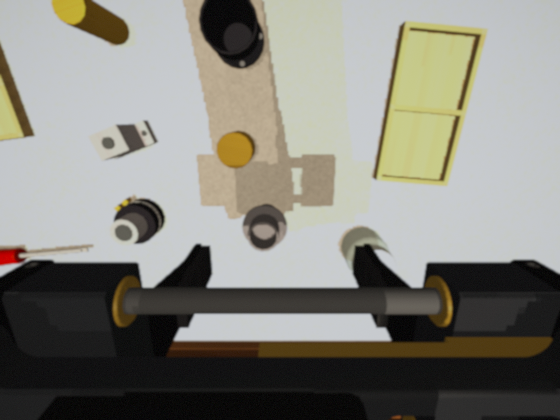

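View pics/C.png

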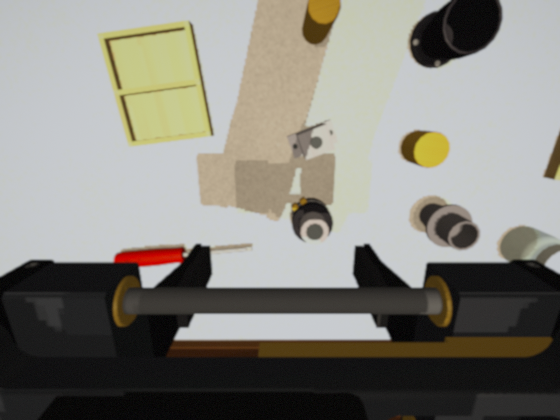

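B shows the horn rim at about (229,25), tall weight top (70,10), rail hole (108,143), driver hole (124,231), sleeve mouth (263,231) and the long tray with corners (404,22), (485,30), (447,185), (375,178). C shows the horn rim (471,25), tall weight (323,11), rail (317,143), driver (315,230), sleeve (462,236) and the square tray with corners (102,36), (190,22), (213,134), (129,146).

```bash
python3 - <<'E'
from h import *
B,b=load("B");C,c=load("C")
for n,p,q in [("sleeve",(263,231),(462,236)),("driver",(124,231),(315,230)),("rail",(108,143),(317,143)),("tall",(70,9),(323,10)),("horn",(229,25),(471,25)),("squat",(235,149),(431,149)),("railfoot",(149,132),(297,146))]:
    x,e=tri([ray(b,*p),ray(c,*q)]); print(n,x.round(4),round(e,4))
for im,i,nm,sz in ((B,b,"long",300),(C,c,"sq",0)):
    m=cv2.inRange(cv2.cvtColor(im,cv2.COLOR_BGR2HSV),(15,50,60),(40,255,255)); m[200:]=0
    if nm=="sq": m[:,250:]=0
    else: m[:,:350]=0
    m=cv2.morphologyEx(m,cv2.MORPH_CLOSE,np.ones((5,5)))
    k=max(cv2.findContours(m,cv2.RETR_EXTERNAL,cv2.CHAIN_APPROX_NONE)[0],key=cv2.contourArea)
    k=cv2.convexHull(k); e=.03*cv2.arcLength(k,True); q=cv2.approxPolyDP(k,e,True)[:,0]
    w=np.array([onz(i,*p,.018)[:2] for p in q.astype(float)])
    print(nm,q.tolist(),w.round(4).tolist(),w.mean(0).round(4))
    for j in range(len(w)): d=w[j]-w[j-1]; print(np.linalg.norm(d).round(4),np.degrees(np.arctan2(d[1],d[0])).round(1))
E
```

```text
sleeve [0.6717 0.0961 0.0777] 0.0035
driver [ 0.6739 -0.0782  0.0618] 0.0
rail [ 0.567  -0.0794  0.0608] 0.0005
tall [ 0.4418 -0.0807  0.0818] 0.0007
horn [0.4524 0.0671 0.073 ] 0.0001
squat [0.5759 0.0621 0.0413] 0.0004
railfoot [ 0.5723 -0.0938 -0.079 ] 0.0116
long [[485, 29], [446, 184], [374, 177], [400, 26]] [[0.4421, 0.3533], [0.6244, 0.3387], [0.6147, 0.2414], [0.439, 0.2549]] [0.5301 0.2971]
0.0984 88.2
0.1828 -4.6
0.0978 -95.7
0.1763 175.6
sq [[188, 21], [212, 134], [130, 145], [98, 34]] [[0.4344, -0.227], [0.5599, -0.2086], [0.5736, -0.3152], [0.4476, -0.3325]] [ 0.5039 -0.2708]
0.1062 97.1
0.1268 8.4
0.1074 -82.6
0.1272 -172.2
```

Request:
arm_command:
  moves: [2.43, 2.66, 0, 0, 2.43, 2.66, 0, 0, 2.43, 2.66, 0, 0, 2.43, 2.66, 0, 0, 2.43, 2.66, 0, 0, 2.43, 2.66, 0, 0, 2.43, 2.66, 0, 0, 0, 0, 3, 0, 0, 0, 3, 0, 0, 0, 3, 0, 0, 0, 3, 0, 0, 0, 0, 0]

```text
time: 4.3
ee_pos: [0.4485, 0.066, 0.1162]
eef_rot: [-0.002, 1.0, -0.001, -0.003]
ft_force: [-1.4, 0.4, -1.1]
width: 0.0868
grip_force: 0.0
```

```bash
python3 - <<'E'
from h import *
mv(.4524,.0671,.041,90)
b,c=load("B")[1],load("C")[1]
d=onz(b,149,131,.014)-onz(c,296.5,146,.014); print(onz(b,149,131,.014),onz(c,296.5,146,.014),np.degrees(np.arctan2(d[1],d[0])))
E
```

```text
shift cm [-0.43  0.12  7.52] turn 0.2 yaw 90.2 t 4.3 tilt [-0.0066 -0.002  -1.    ]
[ 0.55536446 -0.05131439  0.014     ] [ 0.57524803 -0.10043878  0.014     ] 112.03611912685484
```

Request:
arm_command:
  moves: [-0.2, 0.1, 2.5, 0, 0, 0, 2.5, 0, 0, 0, 2.4, 0, 0, 0, 0, 0, 0, 0, 0, 0, 0, 0, 0, 0]

```text
time: 4.8
ee_pos: [0.4553, 0.0669, 0.0486]
eef_rot: [-0.001, 1.0, 0.001, 0.001]
ft_force: [0.2, 0.6, 0.5]
width: 0.0869
grip_force: 0.0
```

Request:
arm_command:
  moves: [0, 0, 0, 0, 0, 0, 0, 0, 0, 0, 0, 0, 0, 0, 0, 0, 0, 0, 0, 0, 0, 0, 0, 0, 0, 0, 0, 0, 0, 0, 0, 0]
  fingers: 0
  squeeze: 20

```text
time: 5.47
ee_pos: [0.4543, 0.0662, 0.0467]
eef_rot: [-0.0, 1.0, 0.0, 0.0]
ft_force: [-0.8, 0.3, 5.4]
width: 0.0583
grip_force: 20.0
```

Request:
arm_command:
  moves: [0, 0, -3, 0, 0, 0, -4, 0, 0, 0, -4, 0, -1.72, 3.25, 0, 0, -1.72, 3.25, 0, 0, -1.72, 3.25, 0, 0, -1.72, 3.25, 0, 0, -1.72, 3.25, 0, 0, -1.72, 3.25, 0, 0, -1.72, 3.25, 0, 0, 0, 0, 0, 0, 0, 0, 0, 0]

```text
time: 6.47
ee_pos: [0.5741, 0.2954, 0.1547]
eef_rot: [-0.002, 1.0, -0.001, -0.001]
ft_force: [0.2, -0.6, -1.5]
width: 0.0583
grip_force: 20.0
```

Request:
arm_command:
  moves: [0, 0, 3.0, 0, 0, 0, 3.0, 0, 0, 0, 2.5, 0, 0, 0, 0, 0, 0, 0, 0, 0, 0, 0, 0, 0]

```text
time: 6.97
ee_pos: [0.5755, 0.2932, 0.0734]
eef_rot: [0.0, 1.0, 0.0, 0.001]
ft_force: [1.1, -0.4, -1.1]
width: 0.0585
grip_force: 20.0
```

Request:
arm_command:
  moves: [0, 0, 0.8, 0, 0, 0, 0.7, 0, 0, 0, 0.2, 0, 0, 0, 0.2, 0, 0, 0, 0.1, 0, 0, 0, 0, 0, 0, 0, 0, 0, 0, 0, 0, 0]

```text
time: 7.63
ee_pos: [0.5746, 0.2936, 0.0529]
eef_rot: [-0.0, 1.0, 0.0, -0.0]
ft_force: [-5.1, -3.3, 9.6]
width: 0.0587
grip_force: 20.0
```

Request:
arm_command:
  moves: [0, 0, 0, 0, 0, 0, 0, 0, 0, 0, 0, 0, 0, 0, 0, 0, 0, 0, -3, 0, 0, 0, -4, 0, 0, 0, -4, 0, 0, 0, -4, 0, -3, 0, -3, 0, -4, 0, 0, 0, -3, 0, 0, 0, 0, 0, 0, 0]
  fingers: 100

```text
time: 8.63
ee_pos: [0.6779, 0.2915, 0.2284]
eef_rot: [0.001, 1.0, -0.002, -0.0]
ft_force: [-0.1, -1.1, -0.4]
width: 0.087
grip_force: 0.0
```

Request:
arm_command:
  moves: [0, 0, 0, 0, 0, 0, 0, 0, 0, 0, 0, 0]

```text
time: 8.88
ee_pos: [0.6733, 0.2941, 0.2314]
eef_rot: [-0.0, 1.0, 0.0, -0.0]
ft_force: [0.5, 0.9, -0.2]
width: 0.0868
grip_force: 0.0
```

```bash
python3 - <<'E'
from h import *
snap("D"); print(r.read_state()["ee_pos"]); mv(.755,.10,.25,90)
E
```

```text
[0.67326335 0.29418889 0.23167585]
shift cm [ -8.15 -19.43  -1.85] turn 0.1 yaw 90.1 t 8.9 tilt [ 2.e-04  1.e-03 -1.e+00]
```

Request:
arm_command:
  moves: [-1.4, -3.2, -0.1, 0, -1.4, -3.2, -0.1, 0, -1.4, -3.2, -0.1, 0, -1.4, -3.2, -0.1, 0, -1.4, -3.2, -0.1, 0, -1.2, -3.2, -0.1, 0, 0, 0, 0, 0, 0, 0, 0, 0, 0, 0, 0, 0]

```text
time: 9.68
ee_pos: [0.7557, 0.1026, 0.2376]
eef_rot: [-0.0, 1.0, 0.001, 0.0]
ft_force: [-0.6, 1.8, 0.2]
width: 0.0867
grip_force: 0.0
```

```bash
python3 - <<'E'
from h import *
snap("E"); print(r.read_state()["ee_pos"])
D,d=load("D");E,e=load("E")
print("exp horn",proj(d,[.575,.2935,.081]),"exp sleeve",proj(e,[.6717,.0961,.082]),"driver",proj(e,[.674,-.078,.062]))
cu,cv=proj(d,[.575,.2935,.081]).astype(int);eu,ev=proj(e,[.6717,.0961,.082]).astype(int)
h=90
def crop(im,u,v):
    p=cv2.copyMakeBorder(im,h,h,h,h,cv2.BORDER_CONSTANT); return cv2.resize(p[v:v+2*h,u:u+2*h],None,fx=2.2,fy=2.2,interpolation=cv2.INTER_CUBIC)
print("crop origins",(cu-h,cv-h),(eu-h,ev-h))
cv2.imwrite("pics/DE.png",np.hstack([crop(D,cu,cv),crop(E,eu,ev)]))
E
```

```text
[0.75557102 0.10353303 0.23750111]
exp horn [281.37890143 101.14317902] exp sleeve [275.60895491 116.08942684] driver [117.65570238 118.30986281]
crop origins (np.int64(191), np.int64(11)) (np.int64(185), np.int64(26))
```

View pics/DE.png

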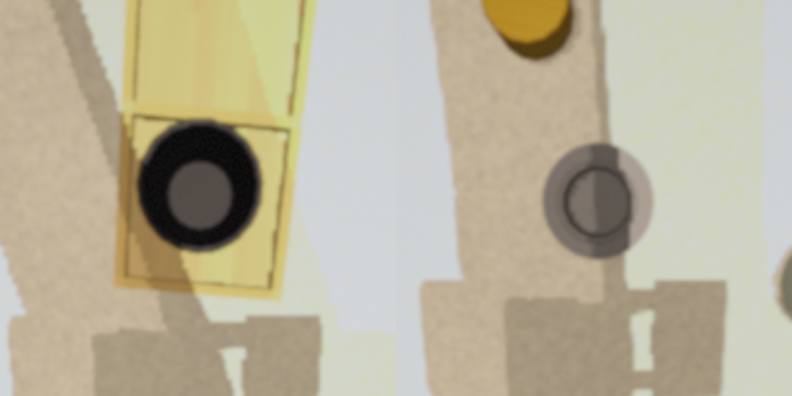

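The left crop shows the horn upright in the + compartment, with its rim centre near crop (200,184), a few mm toward the divider. The right crop shows the sleeve tube top at crop (202,202).

```bash
python3 - <<'E'
from h import *
D,d=load("D");E,e=load("E")
f=lambda o,x,y:(o[0]+(x+.5)/2.2-.5,o[1]+(y+.5)/2.2-.5)
# horn outer dark contour, ellipse fit
g=cv2.cvtColor(D,cv2.COLOR_BGR2GRAY)[30:140,230:330]
k=max(cv2.findContours((g<45).astype(np.uint8),cv2.RETR_EXTERNAL,cv2.CHAIN_APPROX_NONE)[0],key=cv2.contourArea)
el=cv2.fitEllipse(k); print(el); u,v=el[0][0]+230,el[0][1]+30
print("horn",onz(d,u,v,.081),"bore-low",onz(d,*f((191,11),200,195),.010))
for p in ((116,286),(278,298),(128,112),(298,124)): print("tray",onz(d,*f((191,11),*p),.018))
print("sleeve",onz(e,*f((185,26),202,202),.082),"collar",onz(e,*f((185,26),202,200.5),.050))
mv(.6715,.0965,.053,90)
E
```

```text
((50.78828430175781, 65.22453308105469), (51.823760986328125, 54.67354965209961), 21.353994369506836)
horn [0.56946367 0.29291333 0.081     ] bore-low [0.56946282 0.29377022 0.01      ]
tray [0.61843392 0.24598042 0.018     ]
tray [0.62511515 0.33839689 0.018     ]
tray [0.52891401 0.2558218  0.018     ]
tray [0.5346139  0.34570621 0.018     ]
sleeve [0.67313529 0.09706004 0.082     ] collar [0.67244389 0.09655797 0.05      ]
shift cm [ 8.41 -0.71 18.45] turn 0.1 yaw 90.1 t 9.7 tilt [ 3.0e-04  1.5e-03 -1.0e+00]
```

Request:
arm_command:
  moves: [2.8, -0.2, 0, 0, 2.8, -0.2, 0, 0, 2.7, -0.2, 0, 0, 0, 0, 4, 0, 0, 0, 4, 0, 0, 0, 4, 0, 0, 0, 2, 0, 0, 0, 0, 0, 0, 0, 0, 0]

```text
time: 10.48
ee_pos: [0.6724, 0.0972, 0.097]
eef_rot: [-0.001, 1.0, 0.0, -0.001]
ft_force: [1.2, 0.4, 1.0]
width: 0.0871
grip_force: 0.0
```

```bash
python3 - <<'E'
from h import *
mv(.6727,.0967,.055,90)
E
```

```text
shift cm [-0.04 -0.05  4.2 ] turn 0.1 yaw 90.1 t 10.5 tilt [-1.2e-03  3.0e-04 -1.0e+00]
```

Request:
arm_command:
  moves: [0, 0, 2, 0, 0, 0, 1.5, 0, 0, 0, 0.6, 0, 0, 0, 0, 0, 0, 0, 0, 0]

```text
time: 10.9
ee_pos: [0.674, 0.0961, 0.058]
eef_rot: [-0.0, 1.0, 0.0, 0.001]
ft_force: [0.7, -0.4, -0.2]
width: 0.087
grip_force: 0.0
```

Request:
arm_command:
  moves: [0, 0, 0, 0, 0, 0, 0, 0, 0, 0, 0, 0, 0, 0, 0, 0, 0, 0, 0, 0, 0, 0, 0, 0, 0, 0, 0, 0, 0, 0, 0, 0, 0, 0, 0, 0, 0, 0, 0, 0]
  fingers: 0
  squeeze: 15

```text
time: 11.73
ee_pos: [0.673, 0.0956, 0.056]
eef_rot: [-0.0, 1.0, 0.0, -0.0]
ft_force: [0.7, -0.1, -0.1]
width: 0.0378
grip_force: 15.0
```

Request:
arm_command:
  moves: [0, 0, -4, 0, 0, 0, -4, 0, 0, 0, -4, 0, 1.72, 3.29, 0, 0, 1.72, 3.29, 0, 0, 1.72, 3.29, 0, 0, 1.72, 3.29, 0, 0, 1.72, 3.29, 0, 0, 1.72, 3.29, 0, 0, 0, 0, 0, 0, 0, 0, 0, 0, 0, 0, 0, 0]

```text
time: 12.73
ee_pos: [0.57, 0.2924, 0.1759]
eef_rot: [-0.0, 1.0, -0.0, 0.0]
ft_force: [0.4, -1.1, -2.0]
width: 0.0376
grip_force: 15.0
```

```bash
python3 - <<'E'
from h import *
mv(.570,.293,.092,90)
E
```

```text
shift cm [0.   0.07 8.39] turn 0.0 yaw 90.0 t 12.7 tilt [ 1.e-04 -7.e-04 -1.e+00]
```

Request:
arm_command:
  moves: [0, 0, 2, 0, 0, 0, 2, 0, 0, 0, 1.5, 0, 0, 0, 0.8, 0, 0, 0, 0.8, 0, 0, 0, 0.5, 0, 0, 0, 0.3, 0, 0, 0, 0, 0, 0, 0, 0, 0, 0, 0, 0, 0]

```text
time: 13.57
ee_pos: [0.5702, 0.2932, 0.0978]
eef_rot: [-0.0, 1.0, 0.0, 0.0]
ft_force: [0.6, 0.2, -1.4]
width: 0.0376
grip_force: 15.0
```

Request:
arm_command:
  moves: [0, 0, 0.2, 0, 0, 0, 0.2, 0, 0, 0, 0.1, 0, 0, 0, 0, 0, 0, 0, 0, 0]

```text
time: 13.98
ee_pos: [0.5699, 0.2931, 0.0922]
eef_rot: [-0.0, 1.0, 0.0, 0.0]
ft_force: [-1.8, 0.3, 1.7]
width: 0.0374
grip_force: 15.0
```

Request:
arm_command:
  moves: [0, 0, 0.1, 0, 0, 0, 0, 0, 0, 0, 0, 0, 0, 0, 0, 0, 0, 0, 0, 0, 0, 0, -3, 0, 0, 0, -4, 0, 0, 0, -4, 0, 0, 0, -4, 0, 0, 0, 0, 0]
  fingers: 100

```text
time: 14.82
ee_pos: [0.5727, 0.2941, 0.2501]
eef_rot: [0.0, 1.0, 0.003, 0.005]
ft_force: [1.6, -0.3, 0.4]
width: 0.0856
grip_force: 0.0
```

Request:
arm_command:
  moves: [-1.3, -3.73, 0, 0, -1.3, -3.73, 0, 0, -1.3, -3.73, 0, 0, -1.3, -3.73, 0, 0, -1.3, -3.73, 0, 0, -1.3, -3.73, 0, 0, -1.3, -3.73, 0, 0, -1.3, -3.73, 0, 0, -1.3, -3.73, 0, 0, -1.3, -3.73, 0, 0, 0, 0, 0, 0, 0, 0, 0, 0]

```text
time: 15.82
ee_pos: [0.6998, -0.0839, 0.2402]
eef_rot: [0.002, 1.0, -0.001, -0.0]
ft_force: [0.3, 1.1, -0.3]
width: 0.0868
grip_force: 0.0
```

```bash
python3 - <<'E'
from h import *
F,f=snap("F"); print(r.read_state()["ee_pos"])
print(proj(f,[.674,-.078,.062]),proj(f,[.567,-.08,.058]))
cv2.imwrite("pics/Fc.png",cv2.resize(F[20:230,140:420],None,fx=2.8,fy=2.8,interpolation=cv2.INTER_CUBIC))
cv2.imwrite("pics/Gs.png",r.camera("scene")[:,:,::-1])
E
```

```text
[ 0.69987934 -0.0810363   0.24039499]
[287.17265511 168.63811714] [285.22081068  68.50425759]
```

View pics/Fc.png

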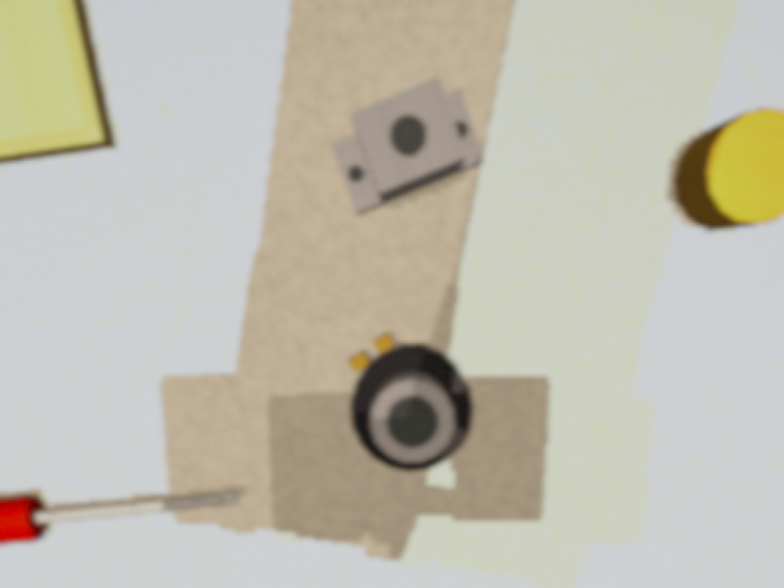

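The crop shows the rail stop's top hole at (408,135), its foot holes at (355,173) and (462,129), and the driver neck centre at (412,419).

```bash
python3 - <<'E'
from h import *
F,f=load("F")
g=lambda x,y:(140+(x+.5)/2.8-.5,20+(y+.5)/2.8-.5)
print("driver",onz(f,*g(412,419),.062)); 
a,b=onz(f,*g(355,173),.014),onz(f,*g(462,129),.014); print("rail",onz(f,*g(408,135),.058),(a+b)/2,np.degrees(np.arctan2(*(b-a)[1::-1])))
c,e=[onz(f,*g(*p),.058) for p in ((380,193),(460,162))];print(np.degrees(np.arctan2(*(e-c)[1::-1])))
d=onz(f,*g(412,419),.062); mv(d[0],d[1],.037,90)
E
```

```text
driver [ 0.67479935 -0.07841052  0.062     ]
rail [ 0.56640548 -0.07981455  0.058     ] [ 0.56632706 -0.07932396  0.014     ] 110.31503517259019
109.40654422664441
shift cm [ 2.51  0.07 20.35] turn 0.0 yaw 90.0 t 15.9 tilt [-4.e-04  8.e-04 -1.e+00]
```

Request:
arm_command:
  moves: [2.5, 0.1, 0, 0, 0, 0, 4, 0, 0, 0, 4, 0, 0, 0, 4, 0, 0, 0, 4, 0, 0, 0, 2, 0, 0, 0, 1.5, 0, 0, 0, 0.7, 0, 0, 0, 0, 0, 0, 0, 0, 0]

```text
time: 16.75
ee_pos: [0.6753, -0.078, 0.0398]
eef_rot: [-0.001, 1.0, 0.0, 0.0]
ft_force: [0.7, -0.2, -0.0]
width: 0.0872
grip_force: 0.0
```

Request:
arm_command:
  moves: [0, 0, 0, 0, 0, 0, 0, 0, 0, 0, 0, 0, 0, 0, 0, 0, 0, 0, 0, 0, 0, 0, 0, 0, 0, 0, 0, 0, 0, 0, 0, 0, 0, 0, 0, 0, 0, 0, 0, 0]
  fingers: 0
  squeeze: 20

```text
time: 17.58
ee_pos: [0.6749, -0.0792, 0.0389]
eef_rot: [-0.0, 1.0, -0.0, -0.0]
ft_force: [-0.3, -0.6, -0.0]
width: 0.0346
grip_force: 20.0
```

Request:
arm_command:
  moves: [0, 0, -3, 0, 0, 0, -4, 0, 0, 0, -4, 0, 0, 0, -4, 0, 0, 0, -3, 0, 1.75, 3.5, 0, 0, 1.75, 3.5, 0, 0, 1.75, 3.5, 0, 0, 1.75, 3.5, 0, 0, 1.75, 3.5, 0, 0, 1.75, 3.5, 0, 0, 1.75, 3.5, 0, 0]

```text
time: 18.58
ee_pos: [0.5509, 0.1673, 0.2187]
eef_rot: [-0.0, 1.0, -0.0, -0.0]
ft_force: [0.8, 1.0, -3.3]
width: 0.0343
grip_force: 20.0
```

Request:
arm_command:
  moves: [1.75, 3.5, 0, 0, 1.75, 3.5, 0, 0, 1.75, 3.5, 0, 0, 1.6, 3.3, 0, 0, 0, 0, 0, 0, 0, 0, 0, 0, 0, 0, 0, 0]

```text
time: 19.17
ee_pos: [0.4839, 0.3032, 0.2186]
eef_rot: [0.0, 1.0, -0.0, -0.0]
ft_force: [0.8, -1.3, -2.0]
width: 0.0347
grip_force: 20.0
```

```bash
python3 - <<'E'
from h import *
mv(.484,.303,.045,90)
E
```

```text
shift cm [-1.000e-02 -1.000e-02  1.736e+01] turn -0.0 yaw 90.0 t 19.2 tilt [-3.e-04 -1.e-03 -1.e+00]
```

Request:
arm_command:
  moves: [0, 0, 4, 0, 0, 0, 4, 0, 0, 0, 4, 0, 0, 0, 3, 0, 0, 0, 1, 0, 0, 0, 0.6, 0, 0, 0, 0.3, 0, 0, 0, 0.2, 0, 0, 0, 0.1, 0, 0, 0, 0, 0, 0, 0, 0, 0, 0, 0, 0, 0]

```text
time: 20.17
ee_pos: [0.4842, 0.3043, 0.0478]
eef_rot: [-0.0, 1.0, 0.0, 0.0]
ft_force: [0.1, -0.6, -3.4]
width: 0.0344
grip_force: 20.0
```

Request:
arm_command:
  moves: [0, 0, 0.2, 0, 0, 0, 0.1, 0, 0, 0, 0, 0, 0, 0, 0, 0, 0, 0, 0, 0]

```text
time: 20.58
ee_pos: [0.4845, 0.3042, 0.0448]
eef_rot: [0.0, 1.0, 0.0, 0.001]
ft_force: [-1.2, -1.5, 6.3]
width: 0.0345
grip_force: 20.0
```

Request:
arm_command:
  moves: [0, 0, 0, 0, 0, 0, 0, 0, 0, 0, 0, 0, 0, 0, 0, 0, 0, 0, -3, 0, 0, 0, -4, 0, 0, 0, -4, 0, 0, 0, -4, 0, 0, 0, -4, 0, 0, 0, 0, 0]
  fingers: 100

```text
time: 21.42
ee_pos: [0.4866, 0.3056, 0.2424]
eef_rot: [0.0, 1.0, 0.004, 0.004]
ft_force: [1.5, -0.7, 0.4]
width: 0.0852
grip_force: 0.0
```

Request:
arm_command:
  moves: [-0.36, -3.9, 0, 0, -0.36, -3.9, 0, 0, -0.36, -3.9, 0, 0, -0.36, -3.9, 0, 0, -0.36, -3.9, 0, 0, -0.36, -3.9, 0, 0, -0.36, -3.9, 0, 0, -0.36, -3.9, 0, 0, -0.36, -3.9, 0, 0, -0.36, -3.9, 0, 0, -0.36, -3.9, 0, 0, 0, 0, 0, 0]

```text
time: 22.42
ee_pos: [0.5225, -0.1337, 0.2342]
eef_rot: [0.005, 1.0, -0.002, 0.0]
ft_force: [-0.4, -1.2, -0.1]
width: 0.0869
grip_force: 0.0
```

Request:
arm_command:
  moves: [0, 0, 0, 0, 0, 0, 0, 0, 0, 0, 0, 0]

```text
time: 22.67
ee_pos: [0.5236, -0.1235, 0.2336]
eef_rot: [-0.001, 1.0, 0.0, -0.0]
ft_force: [-0.2, 0.4, -0.1]
width: 0.0873
grip_force: 0.0
```

```bash
python3 - <<'E'
from h import *
G,g=snap("G"); print(r.read_state()["ee_pos"])
print(proj(g,[.438,-.08,.085]),proj(g,[.504,-.271,.018]))
a=cv2.resize(G[0:230,60:400],None,fx=2.3,fy=2.3,interpolation=cv2.INTER_CUBIC); cv2.imwrite("pics/Gc.png",a)
E
```

```text
[ 0.5236687  -0.12342655  0.2337523 ]
[325.19053056 114.51220976] [168.01394858 168.311851  ]
```

View pics/Gc.png

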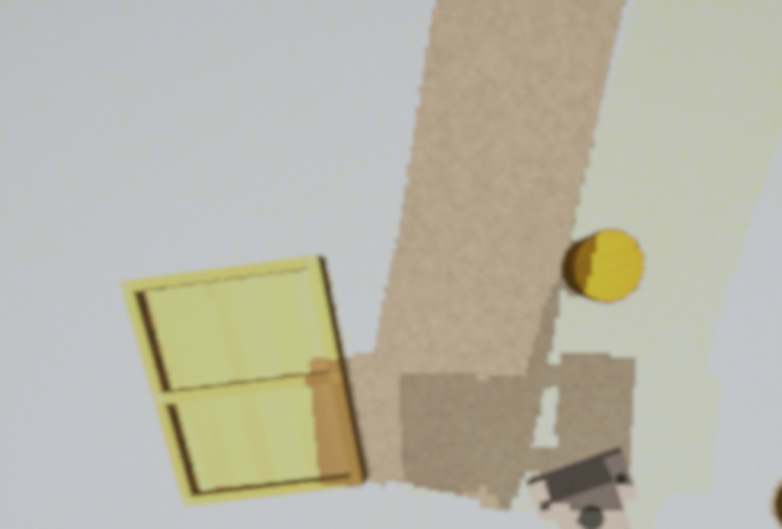

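The tall weight's top is centred at crop (611,265). The square tray's rim corners are near (122,285), (319,259), (188,505) and (361,483).

```bash
python3 - <<'E'
from h import *
G,g=load("G"); q=lambda x,y:(60+(x+.5)/2.3-.5,(y+.5)/2.3-.5)
t=onz(g,*q(611,265),.085); print("tall",t)
w=np.array([onz(g,*q(*p),.018)[:2] for p in ((122,285),(319,259),(359,483),(188,505))])
print(w.round(4),w.mean(0)); 
for i in range(4): d=w[i]-w[i-1]; print(np.linalg.norm(d).round(4),np.degrees(np.arctan2(d[1],d[0])).round(1))
mv(t[0],t[1],.04,90)
E
```

```text
tall [ 0.43840573 -0.07980036  0.085     ]
[[ 0.4486 -0.3329]
 [ 0.4351 -0.2259]
 [ 0.5601 -0.2129]
 [ 0.574  -0.3153]] [ 0.50445707 -0.271751  ]
0.1266 -172.0
0.1079 97.2
0.1257 5.9
0.1034 -82.3
shift cm [ 8.51  4.37 19.38] turn 0.2 yaw 90.2 t 22.7 tilt [-3.e-04  5.e-04 -1.e+00]
```

Request:
arm_command:
  moves: [2.85, 1.45, 0, 0, 2.85, 1.45, 0, 0, 2.8, 1.45, 0, 0, 0, 0, 4, 0, 0, 0, 4, 0, 0, 0, 3, 0, 0, 0, 3, 0, 0, 0, 3, 0, 0, 0, 2, 0, 0, 0, 0, 0, 0, 0, 0, 0]

```text
time: 23.63
ee_pos: [0.438, -0.0809, 0.0439]
eef_rot: [-0.001, 1.0, -0.0, -0.001]
ft_force: [0.5, -0.5, 0.1]
width: 0.0872
grip_force: 0.0
```

Request:
arm_command:
  moves: [0, 0, 0, 0, 0, 0, 0, 0, 0, 0, 0, 0]

```text
time: 23.88
ee_pos: [0.4396, -0.0813, 0.0453]
eef_rot: [-0.0, 1.0, 0.0, 0.001]
ft_force: [-0.3, -0.7, -0.7]
width: 0.0868
grip_force: 0.0
```

Request:
arm_command:
  moves: [0, 0, 0, 0, 0, 0, 0, 0, 0, 0, 0, 0, 0, 0, 0, 0, 0, 0, 0, 0, 0, 0, 0, 0, 0, 0, 0, 0, 0, 0, 0, 0, 0, 0, 0, 0, 0, 0, 0, 0]
  fingers: 0
  squeeze: 30

```text
time: 24.72
ee_pos: [0.4385, -0.0813, 0.044]
eef_rot: [-0.0, 1.0, 0.0, -0.0]
ft_force: [-0.6, 0.4, -0.5]
width: 0.0315
grip_force: 30.0
```

Request:
arm_command:
  moves: [0, 0, -2, 0, 0, 0, -3, 0, 0, 0, -3, 0, -0.7, -3.88, 0, 0, -0.7, -3.88, 0, 0, -0.7, -3.88, 0, 0, -0.7, -3.88, 0, 0, -0.7, -3.88, 0, 0, 0, 0, 0, 0, 0, 0, 0, 0, 0, 0, 0, 0]

```text
time: 25.63
ee_pos: [0.4728, -0.2751, 0.123]
eef_rot: [0.0, 1.0, 0.0, -0.001]
ft_force: [-0.4, -0.3, -6.1]
width: 0.0309
grip_force: 30.0
```

Request:
arm_command:
  moves: [0, 0, 2.5, 0, 0, 0, 2.5, 0, 0, 0, 1.2, 0, 0, 0, 0.5, 0, 0, 0, 0.3, 0, 0, 0, 0.2, 0, 0, 0, 0, 0, 0, 0, 0, 0, 0, 0, 0, 0]

```text
time: 26.38
ee_pos: [0.4741, -0.2757, 0.0528]
eef_rot: [-0.0, 1.0, -0.0, 0.001]
ft_force: [-0.1, -0.1, -4.7]
width: 0.0312
grip_force: 30.0
```

Request:
arm_command:
  moves: [0, 0, 0.2, 0, 0, 0, 0.1, 0, 0, 0, 0, 0, 0, 0, 0, 0, 0, 0, 0, 0]

```text
time: 26.8
ee_pos: [0.4743, -0.2757, 0.05]
eef_rot: [-0.0, 1.0, 0.0, 0.001]
ft_force: [-1.8, 2.9, 5.8]
width: 0.0313
grip_force: 30.0
```

Request:
arm_command:
  moves: [0, 0, 0, 0, 0, 0, 0, 0, 0, 0, 0, 0, 0, 0, 0, 0, 0, 0, -3, 0, 0, 0, -4, 0, 0, 0, -4, 0, 0, 0, -4, 0, 0, 0, -2, 0, 0, 0, 0, 0]
  fingers: 100

```text
time: 27.63
ee_pos: [0.4755, -0.2769, 0.2239]
eef_rot: [0.0, 1.0, -0.001, 0.004]
ft_force: [-0.5, -0.5, 0.3]
width: 0.0851
grip_force: 0.0
```

Request:
arm_command:
  moves: [-1.53, 3.27, 0, 0, -1.53, 3.27, 0, 0, -1.53, 3.27, 0, 0, -1.53, 3.27, 0, 0, -1.53, 3.27, 0, 0, -1.53, 3.27, 0, 0, 0, 0, 0, -6.7, 0, 0, 0, -6.7, 0, 0, 0, -6.6, 0, 0, 0, 0, 0, 0, 0, 0, 0, 0, 0, 0]

```text
time: 28.63
ee_pos: [0.5651, -0.0795, 0.2186]
eef_rot: [-0.172, 0.985, 0.0, -0.0]
ft_force: [-1.0, -0.4, 0.2]
width: 0.0871
grip_force: 0.0
```

```bash
python3 - <<'E'
from h import *
mv(.5664,-.0796,.024,110)
E
```

```text
shift cm [-0.12 -0.06 19.46] turn -0.2 yaw 109.8 t 28.6 tilt [-4.e-04  2.e-04 -1.e+00]
```

Request:
arm_command:
  moves: [-0.1, -0.1, 4, 0, 0, 0, 4, 0, 0, 0, 4, 0, 0, 0, 3, 0, 0, 0, 2, 0, 0, 0, 1.5, 0, 0, 0, 0.8, 0, 0, 0, 0, 0, 0, 0, 0, 0, 0, 0, 0, 0]

```text
time: 29.47
ee_pos: [0.5674, -0.08, 0.0272]
eef_rot: [-0.173, 0.985, -0.0, 0.001]
ft_force: [-0.6, 0.5, -0.1]
width: 0.0866
grip_force: 0.0
```

Request:
arm_command:
  moves: [0, 0, 0, 0, 0, 0, 0, 0, 0, 0, 0, 0, 0, 0, 0, 0, 0, 0, 0, 0, 0, 0, 0, 0, 0, 0, 0, 0, 0, 0, 0, 0, 0, 0, 0, 0, 0, 0, 0, 0]
  fingers: 0
  squeeze: 20

```text
time: 30.3
ee_pos: [0.5666, -0.08, 0.026]
eef_rot: [-0.174, 0.985, -0.0, 0.0]
ft_force: [0.5, -1.1, 0.0]
width: 0.0358
grip_force: 20.0
```

Request:
arm_command:
  moves: [0, 0, -2, 0, 0, 0, -3, 0, 0, 0, -3, 6, 0, 0, 0, 6, 1.13, -3.62, 0, 0, 1.13, -3.62, 0, 0, 1.13, -3.62, 0, 0, 1.13, -3.62, 0, 0, 1.13, -3.62, 0, 0, 0, 0, 0, 0, 0, 0, 0, 0, 0, 0, 0, 0]

```text
time: 31.3
ee_pos: [0.5357, -0.2666, 0.1055]
eef_rot: [-0.07, 0.998, 0.0, -0.0]
ft_force: [-0.1, 1.6, -2.0]
width: 0.0363
grip_force: 20.0
```

```bash
python3 - <<'E'
from h import *
mv(.536,-.2668,.032,98)
E
```

```text
shift cm [-0.03 -0.03  7.35] turn -0.0 yaw 98.0 t 31.3 tilt [-7.e-04  8.e-04 -1.e+00]
```

Request:
arm_command:
  moves: [0, 0, 2.5, 0, 0, 0, 2.5, 0, 0, 0, 1.2, 0, 0, 0, 0.5, 0, 0, 0, 0.3, 0, 0, 0, 0.2, 0, 0, 0, 0.1, 0, 0, 0, 0, 0, 0, 0, 0, 0, 0, 0, 0, 0]

```text
time: 32.13
ee_pos: [0.5362, -0.2672, 0.0335]
eef_rot: [-0.07, 0.998, -0.0, 0.0]
ft_force: [0.5, -0.3, -2.5]
width: 0.036
grip_force: 20.0
```

Request:
arm_command:
  moves: [0, 0, 0.2, 0, 0, 0, 0, 0, 0, 0, 0, 0, 0, 0, 0, 0]

```text
time: 32.47
ee_pos: [0.5365, -0.2673, 0.0318]
eef_rot: [-0.07, 0.998, -0.0, 0.001]
ft_force: [-0.6, 1.0, 5.9]
width: 0.0361
grip_force: 20.0
```

Request:
arm_command:
  moves: [0, 0, 0, 0, 0, 0, 0, 0, 0, 0, 0, 0, 0, 0, 0, 0, 0, 0, -2, 0, 0, 0, -4, 0, 0, 0, -4, 0, 0, 0, -4, 0, 0, 0, -4, 0, -4, 3, 0, 0, -4, 4, 0, 0]
  fingers: 100

```text
time: 33.38
ee_pos: [0.5915, -0.2071, 0.2147]
eef_rot: [-0.067, 0.998, -0.001, 0.003]
ft_force: [1.3, 0.1, 0.2]
width: 0.0864
grip_force: 0.0
```

Request:
arm_command:
  moves: [0, 4, 0, 0, 0, 4, 0, 0, 0, 0, 0, 0, 0, 0, 0, 0, 0, 0, 0, 0]

```text
time: 33.8
ee_pos: [0.5793, -0.1254, 0.2111]
eef_rot: [-0.07, 0.998, -0.0, 0.0]
ft_force: [0.0, -0.6, -0.9]
width: 0.0874
grip_force: 0.0
```

```bash
python3 - <<'E'
from h import *
snap("H"); print(r.read_state()["ee_pos"],r.read_state()["time"])
S=r.camera("scene")[:,:,::-1];T=r.camera("top")[:,:,::-1]
f=lambda im,a,b,w,h,k:cv2.resize(im[b:b+h,a:a+w],None,fx=k,fy=k,interpolation=cv2.INTER_CUBIC)
cv2.imwrite("pics/end.png",np.hstack([f(S,210,85,290,310,1.7),f(T,100,190,90,105,5)[:527,:300]]))
cv2.imwrite("pics/sc2.png",S);cv2.imwrite("pics/top2.png",T)
E
```

```text
[ 0.57913466 -0.12631142  0.21112355] 33.85Traceback (most recent call last):
  File "<stdin>", line 5, in <module>
    return _nx.concatenate(arrs, 1, dtype=dtype, casting=casting)
           ~~~~~~~~~~~~~~~^^^^^^^^^^^^^^^^^^^^^^^^^^^^^^^^^^^^^^^
ValueError: all the input array dimensions except for the concatenation axis must match exactly, but along dimension 0, the array at index 0 has size 527 and the array at index 1 has size 525
```

```bash
python3 - <<'E'
from h import *
S=r.camera("scene")[:,:,::-1]; H=load("H")[0]
a=cv2.resize(S[85:395,210:500],(490,524),interpolation=cv2.INTER_CUBIC)
b=cv2.resize(H[0:230,0:300],(310,238)); o=np.zeros((524,800,3),np.uint8);o[:,:490]=a;o[:238,490:]=b
cv2.imwrite("pics/end.png",o)
E
```

```text
(no output)
```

View pics/end.png

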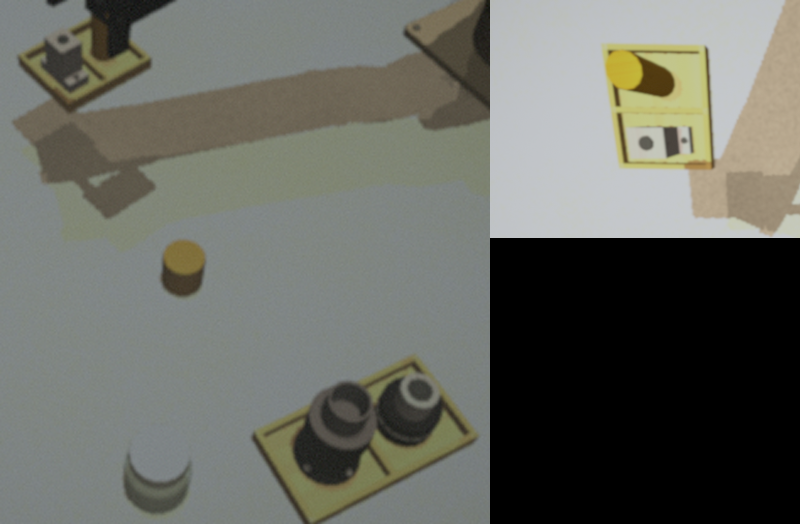

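The final view shows the horn with the seated sleeve and the driver upright in the long tray. The tall weight and rail stop stand in the square tray at inset (625,70) and (645,142), and the squat weight and jar are where they were.

```bash
python3 -c "
from bench import r
print(r.close_job())"
```

```text
the job is handed in; nothing more can be done
None
```

Both kits are made up and the job was handed in at about 34 s. The final pictures and contact readings show the horn with its sleeve seated and the driver in the long tray, and the tall weight and rail stop upright in the square tray; I did not move the squat weight, jar or screwdriver.

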